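# Seat the glass reference cell in the colour checker

### The job

Take the sealed glass reference cell from the wooden tray and put it into the square well of the colour checker, turned so that its two clear windows face the lamp house and the viewing tube. A sprung shoe in the well grips the cell, so push it down until it bears firmly (about 10 N) on the rubber rest pad, whose height is set differently each time and can only be found by feel; it is glass, so never press it on the pad with more than 20 N, nor ram it against the checker (40 N). Let go and leave it upright in the well, bearing on the pad, and leave the wax pot and the belt coil where they are.

Things in the scene. Friction and masses are not known exactly. Their poses are not given: they have to be found in the camera images.
- cell: loose glass cell, 120 g: aluminium frame 24 x 24 mm, 84 mm tall, with clear glass windows on its +x and -x faces (one looks right through along x) and solid ribbed metal on its +y and -y faces; black cap on top. Origin: centre of the underside; z up. Stands in the tray at any yaw
- cell_grip (a point): on the cell's axis, 102 mm above its underside, in the middle of the cap's upright grip bar: 26 mm long along the cell's x (the viewing direction), 12 mm thick along y, 24 mm tall (88 to 112 mm up). Below it a collar 30 x 30 x 4 mm (84 to 88 mm up), on which fingertips holding the bar can rest to push down
- reader: colour checker, fixed: grey block 60 x 68 mm, 84 mm high, on a black base 215 x 85 mm; a ribbed dark lamp house on its -x side and a viewing tube with rubber eye cup on its +x side (both below 72 mm), so the light path runs along its x. Either window of the cell may face the lamp. Origin: under the well's centre, on the bench; z up
- well_top (a point): centre of the well's mouth, 84 mm above the bench; z up, x along the light path. The well is 27 mm square, with a steel funnel in its top 10 mm that widens to 37 mm
- shoe_face (a point): middle of the sprung white shoe's front as built, 50 mm above the bench: from the -y wall it reaches 6 mm into the well, sloped on top (70 down to 56 mm above the bench). It presses the cell with about 5 to 7 N against the +y wall; pushing the cell down past it takes roughly 2 to 6 N, from when the cell's underside is about 65 mm above the bench
- rest: adjustable rest in the bottom of the well; this frame is its fixed foot (the reader's origin and axes) and does not tell the pad's height. The top of its 20 mm round rubber pad lies 14 to 36 mm above the bench, unmeasured; it gives 1 mm per 15 N. A push of 11 to 15 N in all on the tool, shoe friction included, held a moment, seats the cell (5 N on the pad is enough, over 20 N breaks it)
- tray: wooden tray, fixed, 105 x 105 mm, 14 mm high, floor 5 mm thick; the cell stands on its floor. Origin: centre of its underside
- wax_pot: loose white pot with lid, 50 mm across, 57 mm tall, origin under its centre; not to be moved
- belt_coil: loose coil of brown belt, 78 mm across, 38 mm tall, origin under its centre; not to be moved
There are look-alikes about, which are no part of the job. Of the things that look like the cell, the middle-sized one is meant.

How it is judged:
On the way, in this order (a step that is already met when the one before it is completed fails the run):
1. the cell is lifted from the tray, higher than the top of the colour checker (height (world z) of cell above 0.08 m), for 0.1 s.
2. the cell stands down in the well with its windows on the light path (horizontal distance between cell and well_top below 0.005 m and height (world z) of cell below 0.06 m and angle between the x axis of cell and the x axis of reader, either way round below 0.12 rad), for 0.1 s.
3. the cell is pressed firmly onto the rest pad, with at least 5 N (contact force between cell and rest above 5 N), for 0.2 s.
At the end, for the whole second after the job is handed in: The cell stands at rest and upright (within 0.06 rad) in the well, within 4 mm of its centre, its windows within 0.08 rad of the light path, and its underside presses on the rest pad (more than 0.5 N) (horizontal distance between cell and well_top below 0.004 m and angle between the x axis of cell and the x axis of reader, either way round below 0.08 rad and angle between cell's own z axis and vertical below 0.06 rad and contact force between cell and rest above 0.5 N and linear speed of cell below 0.01 m/s and angular speed of cell below 0.1 rad/s); the robot touches nothing.
It fails at once if the cell is pressed on the rest pad with more than 20 N (contact force between cell and rest above 20 N).
It fails at once if the cell is rammed against the colour checker or its shoe with more than 40 N (contact force between cell and reader above 40 N).
It fails at once if the cell is tipped over (angle between cell's own z axis and vertical above 0.7 rad).
It fails at once if the wax pot is moved more than 30 mm (distance of wax_pot from where it was at the start of the episode above 0.03 m).
It fails at once if the belt coil is moved more than 30 mm (distance of belt_coil from where it was at the start of the episode above 0.03 m).
It also fails if it takes over 70 s, if anything falls off the work surface, if the arm or the gripper's body presses on something with over 40 N, if the wrist force passes 120 N, or if a joint passes its speed limit or range.

### The arm

A 6-joint arm with a two-finger parallel gripper is mounted at the origin on a cart in front of the work surface, level with it; the furniture and walls round the work are solid. World frame = base frame: x ahead of the robot, y to its left, z up, the work surface at z = 0. Lengths are in m, angles in rad, forces in N, time in s.
With the tool pointing down it reaches from about 0.275 to 0.75 m from the base axis. Payload 10.2 kg.
Tool frame: the origin (TCP) lies midway between the tips of the shut fingers; the grasp point (between the pads) lies 19 mm behind it; z points along the fingers, y is the direction in which the jaws open and shut (so a half turn about z gives the same grasp; the last joint's range is limited). The gripper opens to 88 mm and grips with 3 to 60 N. Pads are 18 mm wide; open, the fingers measure 123 mm over their backs; the gripper's body (75 mm by 187 mm) begins 45 mm behind the grasp point.
Start: joints at [0.968, 0.313, 1.498, -0, 1.331, -0.223], TCP at [0.195, 0.488, 0.239] pointing down, gripper open.
Joint ranges: [-2.94, 2.94], [-0.97, 2.17], [0.19, 2.56], [-1.23, 4.37], [0.02, 3.11], [-2.88, 2.88]. Speed limits (rad/s): [2.39, 2.39, 3.01, 3.14, 3.14, 3.14].

### API

Orientations are given as a 3x3 rotation matrix whose columns are the frame's x, y, z axes.
In Python, from station import monitor, capture, camera_params, arm, models gives the robot as it stands.
- The arm moves only by the shell command python3 -m jog 'ROWS' [FORCE]. ROWS is JSON, a list of rows, each an object with "dp": the shift along the tool's x, y, z in units of 0.025 m (1.0 is 0.025 m), a list of three; "spin": the turn about the tool's z in units of 0.12 rad (1.0 is 0.12 rad); "fingers": the closure, from -1 (fully open) to 1 (shut). In form: [{"dp": [tx, ty, tz], "spin": spin, "fingers": fingers}, ...]. A call has 1 to 12 rows; each row shifts and turns the commanded pose from where the row before left it, along the tool's axes as they then stand; what a row does not reach is not made up. A row lasts 1/12 s, in which the tool goes at most 41.7 mm and 7.16 degrees, less where a joint would pass 70% of its speed; a pose out of reach is approached as far as the arm can. A call with a number of a shift or a turn outside -1 to 1 is refused whole. A call with a gripper value outside its range is refused whole. The fingers move at their own pace and stop on an object; FORCE is the grip in N (left out, the last holds). Time passes only in rows, so rows that do not move let the fingers close. It gives the time, the measured TCP pose, the force and the opening at its end, in the units of the state.
- monitor.observe(): the state, without advancing time (a new reading comes with each control period).
- capture(name): name is "scene" or "top" or "wrist"; returns the picture (384x512x3 uint8, red, green, blue); there is no depth.
- camera_params(name): a dict with "camera_matrix" (3x3 intrinsics, pixels), "R" (3x3) and "t" (3): a world point X has camera coordinates R X + t; the wrist camera has in their place "T_tool_cam" (4x4, takes a point from camera to tool coordinates, whose origin is the TCP and whose axes are the flange's). Camera axes: x right, y down, z forward; pixel columns grow to the right and rows downward; lengths in m; the calibration is good to about 2 mm. A picture is of the moment at which its call begins: read the wrist's pose just before it. camera_params takes no time and is no camera call.
- arm.close_job(): hands the job in, once; it reports no verdict.
Trained networks look in the newest picture that a camera, given by its name, has taken for a name from the list of things; names that differ only in an ending like _2 or _b are one class to them, and where a whole thing is asked for, a point or a joint stands for the part that bears it (a point fixed in the world has none). Each returns a list of dicts, best first, with "score" (0 to 1); they miss things now and then, are a little off and sometimes report something else, mostly with a low value. They report only what shows in the picture. A call takes as long as a camera call. They do not tell look-alikes from the thing itself.
- models.search_frame(name, camera): "extent" ([left, top, right, bottom] in pixels, round what is visible of it).
- models.masks_of(name, camera): "region" (384x512 bool, what is visible of it) and "extent" ([left, top, right, bottom] in pixels, round what is visible of it).
The state is a dict: "clock": time; "q": joint angles; "qd": joint speeds; "tau": joint torques, N m; "eef_pos": TCP position; "eef_rot": TCP orientation; "wrist_force": force on the tool from outside, world axes, zero at the start; "torque": the same for the moment, N m; "finger_gap": finger opening in m.
Only numpy, scipy, OpenCV 4.12 (cv2) and the standard library are available. Lean on these libraries where they do the work, as an engineer would, in place of code of your own. Each camera call takes 0.05 s, during which the arm holds its last target.

## Working session

There is one attempt and no reset: what is moved stays moved. The work goes in short steps, Python scripts to look and compute and a shell command to move; the robot and the scene stay as the last step left them, time stands still between calls to the robot, and variables do not carry over. Pictures are saved under pics/ and viewed, and the job is handed in when it is done.

```bash
ls; mkdir -p pics; python3 - <<'E'
from station import monitor, capture, camera_params, arm, models
import cv2
s=monitor.observe()
print({k:(v if not hasattr(v,'round') else v) for k,v in s.items()})
for n in ["scene","top","wrist"]:
    im=capture(n); cv2.imwrite(f"pics/{n}0.png",im[:,:,::-1])
    print(n,camera_params(n))
E
```

```text
pics
{'clock': 0.0, 'q': array([ 9.67608376e-01,  3.13434899e-01,  1.49839770e+00,  1.03689702e-05,
        1.33098176e+00, -2.23419945e-01]), 'qd': array([ 6.61352902e-04, -3.33494054e-05,  2.86055268e-03, -2.09187610e-03,
        8.11235822e-04,  6.77412516e-04]), 'tau': array([ 3.92172497e-04, -4.02205682e+01, -2.52263063e+01,  6.94564031e-02,
        3.52648320e-02, -1.11821792e-04]), 'eef_pos': array([0.19450582, 0.48739363, 0.23818362]), 'eef_rot': array([[-9.28749649e-01,  3.70706890e-01, -7.01332209e-04],
       [ 3.70707448e-01,  9.28749152e-01, -1.00039860e-03],
       [ 2.80507039e-04, -1.18910892e-03, -9.99999254e-01]]), 'wrist_force': array([ 0.47328122, -0.90083962, -0.422682  ]), 'torque': array([ 0.01354868, -0.00031033,  0.02133988]), 'finger_gap': 0.08809297823199201}
scene {'camera_matrix': array([[413.77910743,   0.        , 263.17145506],
       [  0.        , 413.77910743, 191.65325328],
       [  0.        ,   0.        ,   1.        ]]), 'R': array([[ 0.83006768, -0.55756571,  0.01039847],
       [-0.28825914, -0.44495451, -0.84789277],
       [ 0.47738279,  0
[... 292 characters left out ...]
13, -0.0132777 ],
       [-0.99405688, -0.00270653, -0.10882827],
       [ 0.10878179,  0.01365327, -0.99397189]]), 't': array([0.0771108 , 0.51609774, 0.95326897])}
wrist {'camera_matrix': array([[328.4528835 ,   0.        , 252.91766745],
       [  0.        , 328.4528835 , 186.06449527],
       [  0.        ,   0.        ,   1.        ]]), 'T_tool_cam': array([[-9.42261093e-04, -9.55869569e-01, -2.93789854e-01,
         7.53880426e-02],
       [ 9.99999554e-01, -9.20036350e-04, -2.13846467e-04,
         9.48001573e-05],
       [-6.58880143e-05, -2.93789924e-01,  9.55870010e-01,
        -1.46497118e-01],
       [ 0.00000000e+00,  0.00000000e+00,  0.00000000e+00,
         1.00000000e+00]])}
```

View pics/scene0.png

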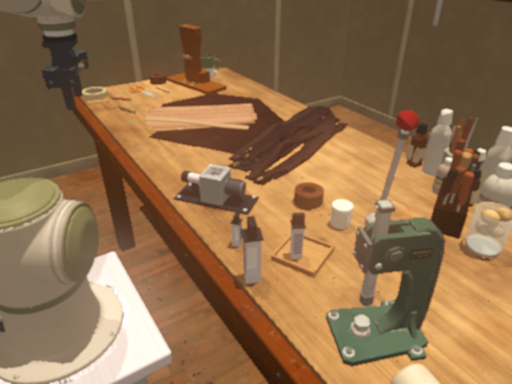

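View pics/top0.png

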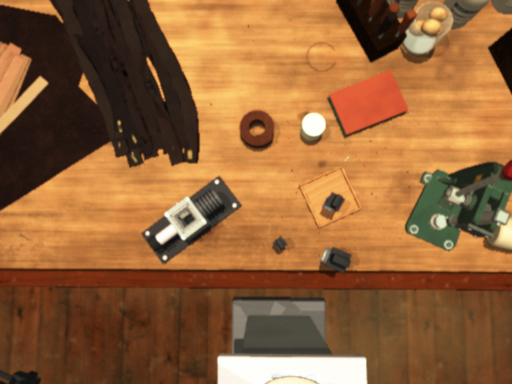

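View pics/wrist0.png

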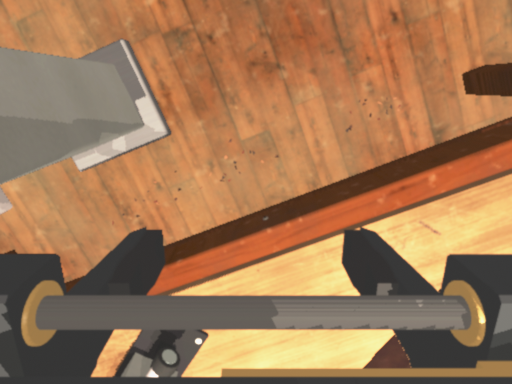

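```bash
python3 - <<'E'
from station import monitor, capture, camera_params, arm, models
for n in ["scene","top"]:
    for k in ["cell","reader","tray"]:
        print(n,k,[(round(r['score'],2),[round(float(x),1) for x in r['extent']]) for r in models.search_frame(k,n)][:5])
E
```

```text
scene cell [(0.79, [239.6, 215.7, 260.4, 283.7]), (0.67, [232.3, 213.2, 244.7, 246.3]), (0.56, [291.3, 210.4, 306.1, 259.6])]
scene reader [(0.74, [175.6, 164.5, 259.9, 217.0])]
scene tray [(0.91, [272.5, 233.4, 335.0, 279.4])]
top cell [(0.57, [319.9, 247.0, 350.4, 273.3]), (0.51, [323.3, 195.2, 344.4, 212.3]), (0.41, [277.0, 239.9, 285.2, 251.4])]
top reader [(0.83, [140.7, 177.4, 239.1, 264.6]), (0.71, [241.2, 107.6, 278.3, 149.2])]
top tray [(0.75, [302.3, 165.4, 363.0, 226.0])]
```

The scene camera shows three cell-like things: a big one at (250,250), a small one at (238,230) and a middle-sized one in the tray at (298,235). The last is the target. The reader is at (190,218) in the top view. I'll take rough positions first, then use the wrist camera.

```bash
cat > h.py <<'E'
from station import monitor, capture, camera_params, arm, models
import numpy as np, cv2
def ray(cam,uv,obs=None):
    p=camera_params(cam);K=p['camera_matrix']
    d=np.linalg.solve(K,np.array([uv[0],uv[1],1.0]))
    if cam=='wrist':
        T=p['T_tool_cam'];s=obs or monitor.observe()
        o=s['eef_rot']@T[:3,3]+s['eef_pos'];dd=s['eef_rot']@T[:3,:3]@d
    else:
        R=p['R'];o=-R.T@p['t'];dd=R.T@d
    return o,dd
def atz(cam,uv,z,obs=None):
    o,d=ray(cam,uv,obs);return o+d*(z-o[2])/d[2]
def proj(cam,X,obs=None):
    p=camera_params(cam);K=p['camera_matrix'];X=np.asarray(X,float)
    if cam=='wrist':
        s=obs or monitor.observe();T=p['T_tool_cam'];W=np.eye(4);W[:3,:3]=s['eef_rot'];W[:3,3]=s['eef_pos'];M=np.linalg.inv(W@T);c=M[:3,:3]@X+M[:3,3]
    else: c=p['R']@X+p['t']
    u=K@c;return u[:2]/u[2]
E
python3 - <<'E'
from h import *
im=cv2.imread('pics/top0.png')
a=cv2.resize(im[160:285,120:260],None,fx=5,fy=5,interpolation=cv2.INTER_CUBIC)
b=cv2.resize(im[160:285,260:380],None,fx=5,fy=5,interpolation=cv2.INTER_CUBIC)
cv2.imwrite('pics/topA.png',a);cv2.imwrite('pics/topB.png',b)
for n,uv,z in [('well',(188,218),.084),('cellcap',(333.5,203),.117),('traycorner',(302.5,184),.014),('pot',(313,127),.057),('coil',(257,129),.038)]:
    print(n,atz('top',uv,z).round(3))
E
```

```text
well [0.444 0.215 0.084]
cellcap [ 0.473 -0.076  0.117]
traycorner [ 0.523 -0.025  0.014]
pot [ 0.64  -0.044  0.057]
coil [0.64  0.076 0.038]
```

View pics/topA.png

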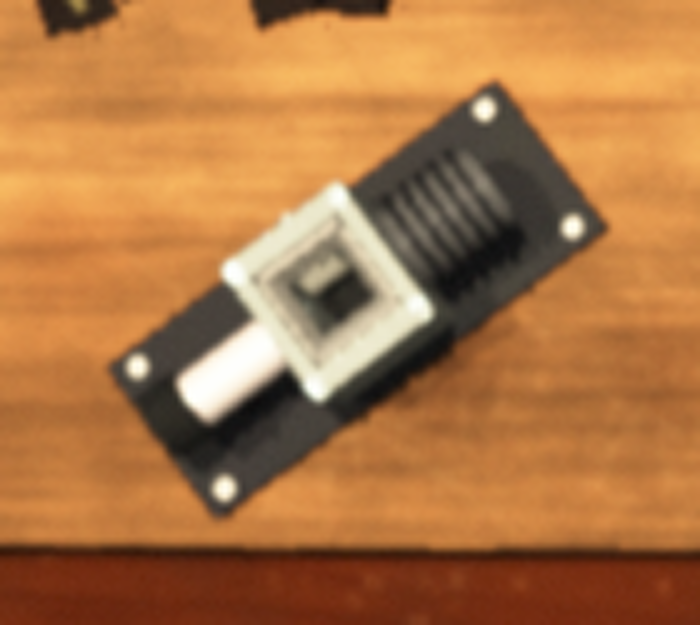

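View pics/topB.png

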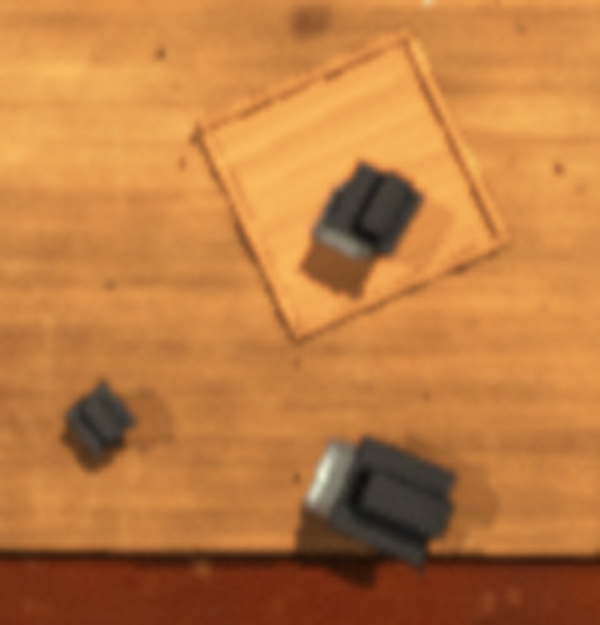

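The cell in the tray has its bar at roughly yaw 138°. The reader's x axis is at about 126° towards the white tube, and its shoe shows at the upper left of the well. I'll hover over the well first.

```bash
python3 -m jog '[{"dp":[0,0,0],"spin":0.92,"fingers":-1},{"dp":[0,0,0],"spin":0.92,"fingers":-1},{"dp":[0,0,0],"spin":0.92,"fingers":-1},{"dp":[0,0,0],"spin":0.92,"fingers":-1},{"dp":[0,0,0],"spin":0.92,"fingers":-1}]' && python3 -m jog '[{"dp":[-1,0.13,0],"spin":0,"fingers":-1},{"dp":[-1,0.13,0],"spin":0,"fingers":-1},{"dp":[-1,0.13,0],"spin":0,"fingers":-1},{"dp":[-1,0.13,0],"spin":0,"fingers":-1},{"dp":[-1,0.13,0],"spin":0,"fingers":-1},{"dp":[-1,0.13,0],"spin":0,"fingers":-1},{"dp":[-1,0.13,0],"spin":0,"fingers":-1},{"dp":[-1,0.13,0],"spin":0,"fingers":-1},{"dp":[-1,0.13,0],"spin":0,"fingers":-1},{"dp":[-1,0.13,0],"spin":0,"fingers":-1},{"dp":[-1,0.13,0],"spin":0,"fingers":-1},{"dp":[-1,0.13,0],"spin":0,"fingers":-1}]' && python3 -m jog '[{"dp":[-0.9,0,0],"spin":0,"fingers":-1},{"dp":[-0.9,0,0],"spin":0,"fingers":-1},{"dp":[-0.9,0,0],"spin":0,"fingers":-1},{"dp":[0,0,0],"spin":0,"fingers":-1},{"dp":[0,0,0],"spin":0,"fingers":-1},{"dp":[0,0,0],"spin":0,"fingers":-1}]'; python3 - <<'E'
from h import *
s=monitor.observe();im=capture('wrist');np.savez('w1.npz',im=im,p=s['eef_pos'],R=s['eef_rot']);cv2.imwrite('pics/w1.png',im[:,:,::-1])
print(s['clock'],s['eef_pos'],s['eef_rot'][:2,:2],s['q'],proj('wrist',[.444,.215,.084],s))
E
```

```text
clock: 0.87
eef_pos: [0.1946, 0.4876, 0.2387]
eef_rot: [[-0.592, 0.806, -0.0], [0.806, 0.592, -0.0], [-0.0, -0.0, -1.0]]
wrist_force: [-1.0, 0.5, -0.4]
finger_gap: 0.0887
clock: 1.87
eef_pos: [0.4056, 0.269, 0.2388]
eef_rot: [[-0.596, 0.803, 0.0], [0.803, 0.596, 0.0], [-0.0, 0.0, -1.0]]
wrist_force: [0.1, 0.3, -0.0]
finger_gap: 0.0875
clock: 2.37
eef_pos: [0.4447, 0.2163, 0.2387]
eef_rot: [[-0.596, 0.803, -0.0], [0.803, 0.596, 0.0], [0.0, -0.0, -1.0]]
wrist_force: [0.1, 0.8, -0.2]
finger_gap: 0.0884
2.3667 [0.44474426 0.21629038 0.23870156] [[-0.59646144  0.80264169]
 [ 0.80264166  0.5964615 ]] [ 2.15119680e-01  2.45826852e-01  1.58644223e+00  2.84067764e-04
  1.30954099e+00 -4.24038989e-01] [251.1084497  169.48555589]
```

View pics/w1.png

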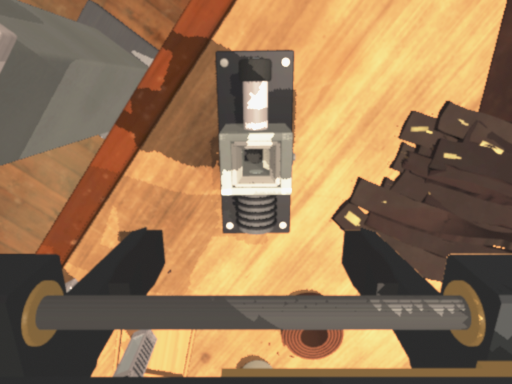

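The wrist view is well aligned with the reader; its well is at (257,165). I'll go down for a closer look.

```bash
python3 -m jog '[{"dp":[0,0,0.9],"spin":0,"fingers":-1},{"dp":[0,0,0.9],"spin":0,"fingers":-1},{"dp":[0,0,0.9],"spin":0,"fingers":-1},{"dp":[0,0,0],"spin":0,"fingers":-1},{"dp":[0,0,0],"spin":0,"fingers":-1},{"dp":[0,0,0],"spin":0,"fingers":-1}]'; python3 - <<'E'
from h import *
s=monitor.observe();im=capture('wrist');np.savez('w2.npz',im=im,p=s['eef_pos'],R=s['eef_rot']);
print(s['clock'],s['eef_pos'],s['eef_rot'][:2,:2])
cv2.imwrite('pics/w2.png',cv2.resize(im[70:250,150:350,::-1],None,fx=3.3,fy=3.3,interpolation=cv2.INTER_CUBIC))
E
```

```text
clock: 2.92
eef_pos: [0.4455, 0.2164, 0.1726]
eef_rot: [[-0.597, 0.802, 0.002], [0.802, 0.597, 0.0], [-0.001, 0.002, -1.0]]
wrist_force: [0.0, -0.3, 0.2]
finger_gap: 0.0879
2.9167 [0.44549166 0.21641645 0.17261217] [[-0.59698681  0.80224885]
 [ 0.80225069  0.59698713]]
```

View pics/w2.png

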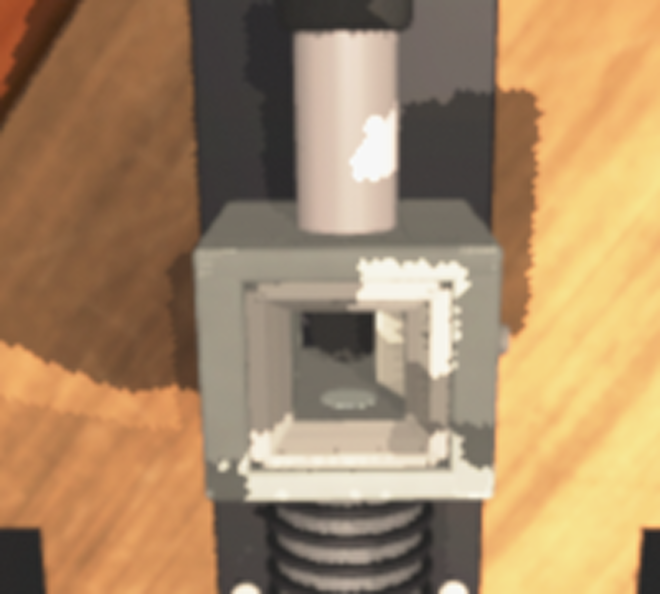

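The well fills this close view: block top corners at about (195,250), (499,248), (490,495) and (208,498) in the crop, with the funnel inside and the white shoe on the right. I'll compute positions from these.

```bash
python3 - <<'E'
from h import *
d=np.load('w2.npz');s={'eef_pos':d['p'],'eef_rot':d['R']}
def f(c): 
    uv=((c[0]+.5)/3.3-.5+150,(c[1]+.5)/3.3-.5+70); return atz('wrist',uv,.084,s)[:2]
for nm,C in [('block',[(195,250),(499,248),(490,495),(208,498)]),('funnel',[(243,283),(455,283),(452,468),(247,468)])]:
    P=np.array([f(c) for c in C]);print(nm,P.round(4).tolist(),'c',P.mean(0).round(4),'sides',np.linalg.norm(P-np.roll(P,-1,0),axis=1).round(4))
    e=[P[0]-P[3],P[1]-P[2]];print([np.degrees(np.arctan2(v[1],v[0])).round(2) for v in e], [np.degrees(np.arctan2(v[1],v[0])).round(2) for v in (P[1]-P[0],P[2]-P[3])])
R=d['R'];print('tool yaw',np.degrees(np.arctan2(R[1,0],R[0,0])))
E
```

```text
block [[0.4001, 0.2249], [0.4532, 0.2649], [0.4883, 0.2183], [0.4356, 0.1783]] c [0.4443 0.2216] sides [0.0664 0.0583 0.0661 0.0586]
[np.float64(127.31), np.float64(126.99)] [np.float64(36.96), np.float64(37.21)]
funnel [[0.4127, 0.2252], [0.4503, 0.253], [0.4769, 0.2183], [0.4386, 0.1899]] c [0.4446 0.2216] sides [0.0468 0.0438 0.0477 0.0437]
[np.float64(126.3), np.float64(127.46)] [np.float64(36.58), np.float64(36.55)]
tool yaw 126.65440942820331
```

```bash
python3 - <<'E'
from h import *
def f(c): 
    return atz('top',((c[0]+.5)/5-.5+120,(c[1]+.5)/5-.5+160),.084)[:2]
P=np.array([f(c) for c in [(228,272),(340,187),(434,312),(318,400)]]);print(P.round(4).tolist(),P.mean(0).round(4),np.linalg.norm(P-np.roll(P,-1,0),axis=1).round(4))
print([np.degrees(np.arctan2(v[1],v[0])).round(2) for v in (P[0]-P[1],P[3]-P[2])])
# w1 check : project block corners from w2 estimate to both
d=np.load('w1.npz');s={'eef_pos':d['p'],'eef_rot':d['R']}
cv2.imwrite('pics/w1c.png',cv2.resize(d['im'][100:220,190:320,::-1],None,fx=5,fy=5,interpolation=cv2.INTER_CUBIC))
E
```

```text
[[0.4521, 0.262], [0.4871, 0.2169], [0.4362, 0.1775], [0.4004, 0.2241]] [0.4439 0.2201] [0.057  0.0643 0.0587 0.0641]
[np.float64(127.77), np.float64(127.54)]
```

View pics/w1c.png

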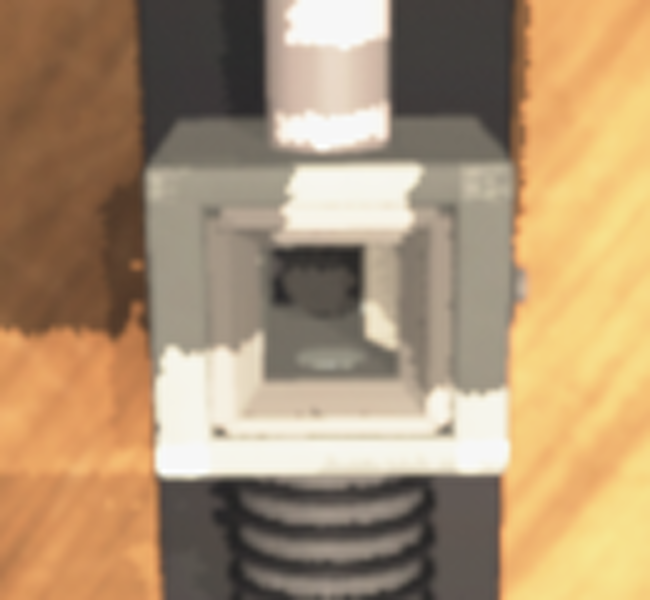

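Both cameras agree: well centre about (0.444, 0.221), yaw about 127°. Next the cell.

```bash
python3 -m jog '[{"dp":[0,0,-0.9],"spin":0,"fingers":-1},{"dp":[-0.84,-0.51,-0.9],"spin":0,"fingers":-1},{"dp":[-0.84,-0.51,-0.9],"spin":0,"fingers":-1},{"dp":[-0.84,-0.51,0],"spin":0,"fingers":-1},{"dp":[-0.84,-0.51,0],"spin":0,"fingers":-1},{"dp":[-0.84,-0.51,0],"spin":0,"fingers":-1},{"dp":[-0.84,-0.51,0],"spin":0,"fingers":-1},{"dp":[-0.84,-0.51,0],"spin":0,"fingers":-1},{"dp":[-0.84,-0.51,0],"spin":0,"fingers":-1},{"dp":[-0.84,-0.51,0],"spin":0,"fingers":-1},{"dp":[-0.84,-0.51,0],"spin":0,"fingers":-1},{"dp":[-0.84,-0.51,0],"spin":0,"fingers":-1}]';python3 -m jog '[{"dp":[-0.84,-0.51,0],"spin":0,"fingers":-1},{"dp":[0,0,0],"spin":-0.83,"fingers":-1},{"dp":[0,0,0],"spin":-0.83,"fingers":-1},{"dp":[0,0,0],"spin":0,"fingers":-1},{"dp":[0,0,0],"spin":0,"fingers":-1},{"dp":[0,0,0],"spin":0,"fingers":-1}]'; python3 - <<'E'
from h import *
s=monitor.observe();im=capture('wrist');np.savez('w3.npz',im=im,p=s['eef_pos'],R=s['eef_rot']);
print(s['clock'],s['eef_pos'],s['eef_rot'][:2,:2])
cv2.imwrite('pics/w3.png',im[:,:,::-1])
print([(round(r['score'],2),r['extent']) for r in models.search_frame('cell','wrist')])
E
```

```text
clock: 3.97
eef_pos: [0.4706, -0.0544, 0.2402]
eef_rot: [[-0.597, 0.803, 0.002], [0.803, 0.597, -0.001], [-0.002, 0.001, -1.0]]
wrist_force: [0.3, -0.0, -0.5]
finger_gap: 0.0886
clock: 4.47
eef_pos: [0.4727, -0.0775, 0.2394]
eef_rot: [[-0.742, 0.671, 0.001], [0.671, 0.742, -0.0], [-0.001, 0.0, -1.0]]
wrist_force: [-0.5, 0.4, 0.2]
finger_gap: 0.0879
4.4667 [ 0.47273924 -0.07746788  0.23938028] [[-0.74184121  0.6705748 ]
 [ 0.67057475  0.74184184]]
[(0.89, [268.0, 3.7, 294.3, 48.0]), (0.84, [113.0, 53.1, 201.9, 114.8]), (0.75, [232.5, 149.3, 269.9, 203.7])]
```

View pics/w3.png

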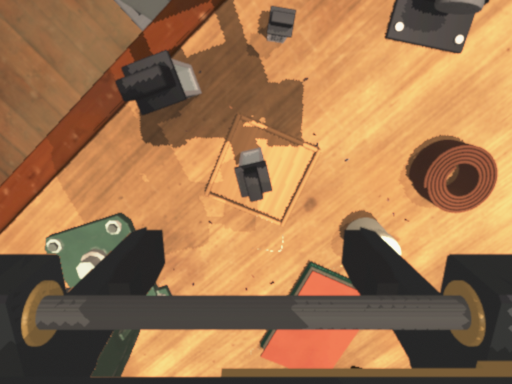

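```bash
python3 -m jog '[{"dp":[0,0,0.9],"spin":0,"fingers":-1},{"dp":[0,0,0.9],"spin":0,"fingers":-1},{"dp":[0,0,0.9],"spin":0,"fingers":-1},{"dp":[0,0,0],"spin":0,"fingers":-1},{"dp":[0,0,0],"spin":0,"fingers":-1},{"dp":[0,0,0],"spin":0,"fingers":-1}]'; python3 - <<'E'
from h import *
s=monitor.observe();im=capture('wrist');np.savez('w4.npz',im=im,p=s['eef_pos'],R=s['eef_rot']);
print(s['clock'],s['eef_pos'],s['eef_rot'][:2,:2])
cv2.imwrite('pics/w4.png',cv2.resize(im[110:260,180:330,::-1],None,fx=4,fy=4,interpolation=cv2.INTER_CUBIC))
E
```

```text
clock: 5.07
eef_pos: [0.4732, -0.0778, 0.1726]
eef_rot: [[-0.743, 0.669, 0.002], [0.669, 0.743, -0.001], [-0.002, 0.001, -1.0]]
wrist_force: [0.9, -0.3, 0.9]
finger_gap: 0.0882
5.0667 [ 0.47320788 -0.07782461  0.1725781 ] [[-0.74324729  0.66901468]
 [ 0.66901444  0.74324899]]
```

View pics/w4.png

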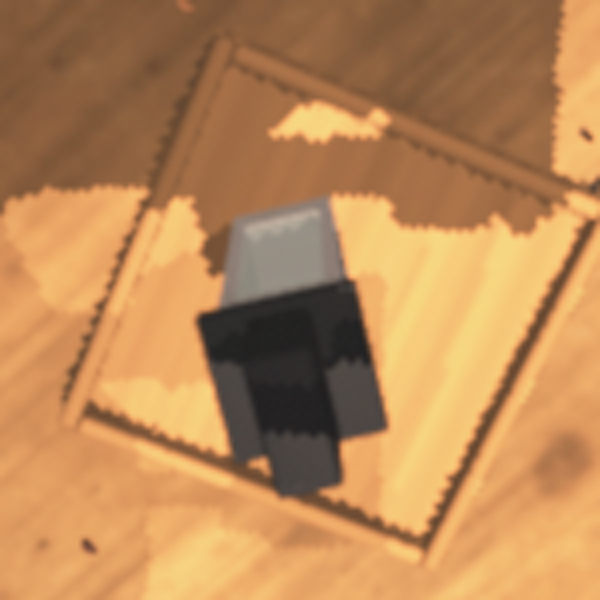

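The collar's corners are at about (198,317), (355,282), (387,428) and (237,462) in the crop. The bar runs along the window direction, as described.

```bash
python3 - <<'E'
from h import *
d=np.load('w4.npz');s={'eef_pos':d['p'],'eef_rot':d['R']}
R=d['R']
def f(c,z): 
    return atz('wrist',((c[0]+.5)/4-.5+180,(c[1]+.5)/4-.5+110),z,s)[:2]
P=np.array([f(c,.093) for c in [(198,317),(355,282),(387,428),(237,462)]])
c=P.mean(0);print(P.round(4).tolist(),c.round(4),np.linalg.norm(P-np.roll(P,-1,0),axis=1).round(4))
print([np.degrees(np.arctan2(v[1],v[0])).round(2) for v in (P[0]-P[3],P[1]-P[2])],[np.degrees(np.arctan2(v[1],v[0])).round(2)+90 for v in (P[1]-P[0],P[2]-P[3])])
yaw=np.degrees(np.arctan2(R[1,0],R[0,0]));print('yaw',yaw)
for cz in [(281,495),(342,485)]: print(f(cz,.117).round(4))
# predicted bar outline for yaw a
a=np.radians(148)
for z,hx,hy in [(.117,.013,.006),(.093,.015,.015),(.093,.013,.006)]:
    print(z,[(((proj('wrist',[*(c+np.array([[np.cos(a),-np.sin(a)],[np.sin(a),np.cos(a)]])@[i*hx,j*hy]),z],s)-[180,110]+.5)*4-.5).round(0)).tolist() for i,j in [(1,1),(1,-1),(-1,-1),(-1,1)]])
E
```

```text
[[0.4591, -0.0879], [0.4732, -0.0625], [0.4983, -0.0767], [0.4847, -0.102]] [ 0.4788 -0.0823] [0.029  0.0289 0.0287 0.0292]
[np.float64(151.17), np.float64(150.61)] [np.float64(151.05), np.float64(151.73)]
yaw 138.00887422849797
[ 0.4869 -0.0926]
[ 0.4924 -0.0838]
0.117 [[244.0, 357.0], [317.0, 344.0], [343.0, 489.0], [273.0, 500.0]]
0.093 [[198.0, 310.0], [362.0, 282.0], [388.0, 435.0], [229.0, 461.0]]
0.093 [[249.0, 312.0], [315.0, 301.0], [338.0, 433.0], [275.0, 444.0]]
```

```bash
python3 -m jog '[{"dp":[0,0,0],"spin":-0.95,"fingers":-1},{"dp":[0,0,0],"spin":-0.95,"fingers":-1},{"dp":[-0.28,-0.05,0],"spin":0,"fingers":-1},{"dp":[0,0,0.7],"spin":0,"fingers":-1},{"dp":[0,0,0.7],"spin":0,"fingers":-1},{"dp":[0,0,0],"spin":0,"fingers":-1},{"dp":[0,0,0],"spin":0,"fingers":-1},{"dp":[0,0,0],"spin":0,"fingers":-1}]'; python3 - <<'E'
from h import *
s=monitor.observe();im=capture('wrist');np.savez('w5.npz',im=im,p=s['eef_pos'],R=s['eef_rot']);
R=s['eef_rot'];print(s['clock'],s['eef_pos'],np.degrees(np.arctan2(R[1,0],R[0,0])))
cv2.imwrite('pics/w5.png',cv2.resize(im[110:310,150:350,::-1],None,fx=3,fy=3,interpolation=cv2.INTER_CUBIC))
print(((proj('wrist',s['eef_pos'],s)-[150,110])*3))
E
```

```text
clock: 5.78
eef_pos: [0.4788, -0.0825, 0.1375]
eef_rot: [[-0.875, 0.485, 0.002], [0.485, 0.875, -0.001], [-0.002, 0.0, -1.0]]
wrist_force: [0.0, 0.1, 0.3]
finger_gap: 0.0885
5.7833 [ 0.47884901 -0.08251314  0.13748643] 150.99812055067522
[308.13274902 404.61619124]
```

View pics/w5.png

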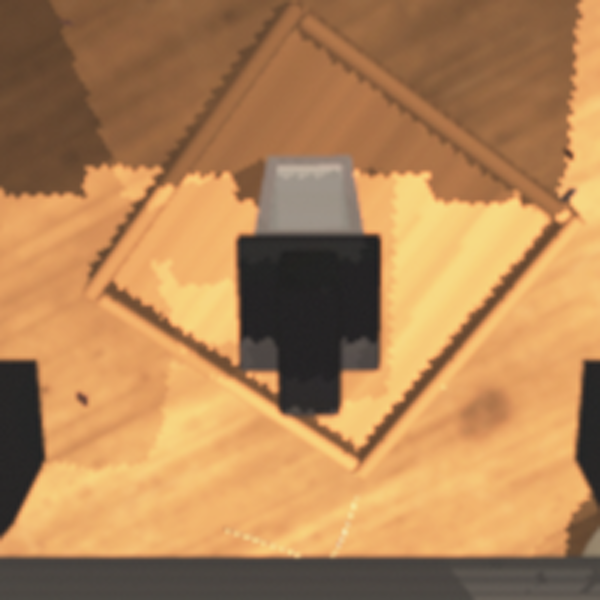

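The bar is vertical at column 310, against a tool axis at 308, so it's aligned. I'll descend and grip.

```bash
python3 -m jog '[{"dp":[0,0,0.6],"spin":0,"fingers":-1},{"dp":[0,0,0.6],"spin":0,"fingers":-1},{"dp":[0,0,0.47],"spin":0,"fingers":-1},{"dp":[0,0,0],"spin":0,"fingers":-1},{"dp":[0,0,0],"spin":0,"fingers":-1}]' 30; python3 -m jog '[{"dp":[0,0,0],"spin":0,"fingers":0.3},{"dp":[0,0,0],"spin":0,"fingers":0.4},{"dp":[0,0,0],"spin":0,"fingers":1},{"dp":[0,0,0],"spin":0,"fingers":1},{"dp":[0,0,0],"spin":0,"fingers":1},{"dp":[0,0,0],"spin":0,"fingers":1},{"dp":[0,0,0],"spin":0,"fingers":1},{"dp":[0,0,0],"spin":0,"fingers":1}]' 30
```

```text
clock: 6.25
eef_pos: [0.4785, -0.0823, 0.0952]
eef_rot: [[-0.875, 0.484, 0.001], [0.484, 0.875, -0.0], [-0.001, 0.0, -1.0]]
wrist_force: [-0.6, -0.0, 0.2]
finger_gap: 0.0878
clock: 6.92
eef_pos: [0.4781, -0.0821, 0.0945]
eef_rot: [[-0.875, 0.483, -0.0], [0.483, 0.875, 0.0], [0.0, -0.0, -1.0]]
wrist_force: [-0.2, -0.1, 0.9]
finger_gap: 0.0369
```

```bash
python3 -m jog '[{"dp":[0,0,0],"spin":0,"fingers":1},{"dp":[0,0,0],"spin":0,"fingers":1},{"dp":[0,0,0],"spin":0,"fingers":1},{"dp":[0,0,0],"spin":0,"fingers":1},{"dp":[0,0,0],"spin":0,"fingers":1},{"dp":[0,0,0],"spin":0,"fingers":1},{"dp":[0,0,0],"spin":0,"fingers":1}]' 30
```

```text
clock: 7.5
eef_pos: [0.4781, -0.0822, 0.0945]
eef_rot: [[-0.875, 0.483, -0.0], [0.483, 0.875, -0.0], [0.0, -0.0, -1.0]]
wrist_force: [-0.1, 0.5, 0.4]
finger_gap: 0.0116
```

Gripped at 11.6 mm. Lifting.

```bash
python3 -m jog '[{"dp":[0,0,-0.3],"spin":0,"fingers":1},{"dp":[0,0,-0.6],"spin":0,"fingers":1},{"dp":[0,0,-0.7],"spin":0,"fingers":1},{"dp":[0,0,-0.7],"spin":0,"fingers":1},{"dp":[0,0,-0.7],"spin":0,"fingers":1},{"dp":[0,0,-0.7],"spin":0,"fingers":1},{"dp":[0,0,-0.7],"spin":0,"fingers":1},{"dp":[0,0,0],"spin":0,"fingers":1},{"dp":[0,0,0],"spin":0,"fingers":1},{"dp":[0,0,0],"spin":0,"fingers":1},{"dp":[0,0,0],"spin":0,"fingers":1}]' 30; python3 - <<'E'
from h import *
s=monitor.observe();im=capture('wrist');np.savez('w6.npz',im=im,p=s['eef_pos'],R=s['eef_rot']);
cv2.imwrite('pics/w6.png',cv2.resize(im[90:384,100:420,::-1],None,fx=2,fy=2,interpolation=cv2.INTER_CUBIC))
im=capture('scene');cv2.imwrite('pics/s6.png',cv2.resize(im[120:320,150:400,::-1],None,fx=3,fy=3,interpolation=cv2.INTER_CUBIC))
E
```

```text
clock: 8.42
eef_pos: [0.4776, -0.0819, 0.2033]
eef_rot: [[-0.875, 0.484, -0.002], [0.484, 0.875, 0.001], [0.002, -0.0, -1.0]]
wrist_force: [0.2, -0.0, -1.5]
finger_gap: 0.012
```

View pics/w6.png

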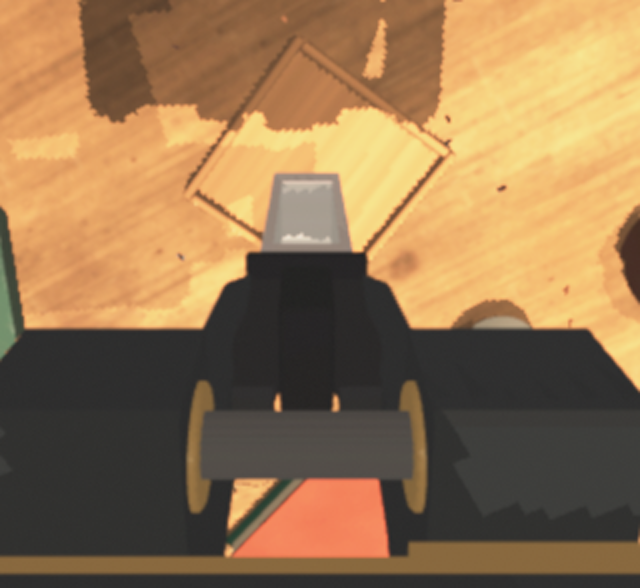

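View pics/s6.png

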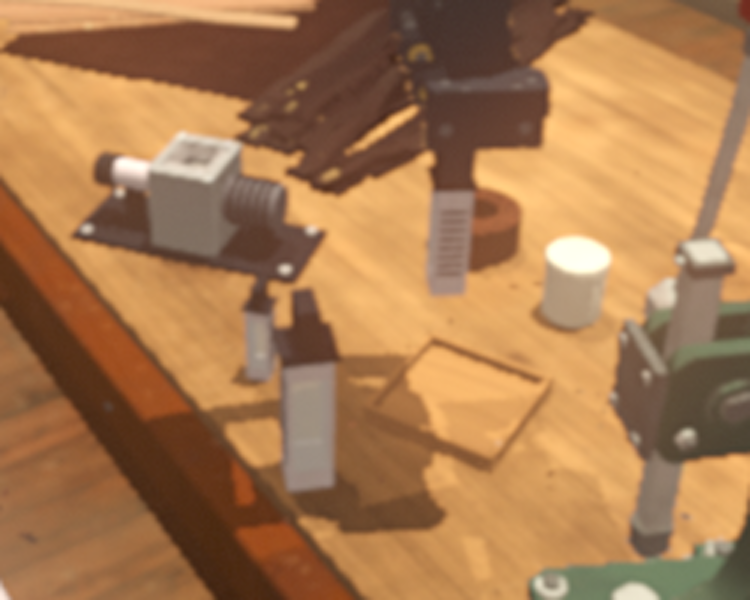

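The cell hangs upright in the grip. Its collar edge is level at (247–367, 254) and its ribbed side shows in the scene view. Now I'll turn and carry it over the well.

```bash
python3 -m jog '[{"dp":[0,0,0],"spin":0.7,"fingers":1},{"dp":[0,0,0],"spin":0.7,"fingers":1},{"dp":[0,0,0],"spin":0.7,"fingers":1},{"dp":[0,0,0],"spin":0.7,"fingers":1},{"dp":[0,0,0],"spin":0.69,"fingers":1},{"dp":[0.4,0.23,0],"spin":0,"fingers":1},{"dp":[0.7,0.41,0],"spin":0,"fingers":1},{"dp":[0.9,0.53,0],"spin":0,"fingers":1},{"dp":[0.9,0.53,0],"spin":0,"fingers":1},{"dp":[0.9,0.53,0],"spin":0,"fingers":1},{"dp":[0.9,0.53,0],"spin":0,"fingers":1},{"dp":[0.9,0.53,0],"spin":0,"fingers":1}]' 30;python3 -m jog '[{"dp":[0.9,0.53,0],"spin":0,"fingers":1},{"dp":[0.9,0.53,0],"spin":0,"fingers":1},{"dp":[0.9,0.53,0],"spin":0,"fingers":1},{"dp":[0.9,0.53,0],"spin":0,"fingers":1},{"dp":[0.7,0.41,0],"spin":0,"fingers":1},{"dp":[0.4,0.23,0],"spin":0,"fingers":1},{"dp":[0,0,0],"spin":0,"fingers":1},{"dp":[0,0,0],"spin":0,"fingers":1},{"dp":[0,0,0],"spin":0,"fingers":1},{"dp":[0,0,0],"spin":0,"fingers":1}]' 30; python3 - <<'E'
from h import *
s=monitor.observe();R=s['eef_rot'];T=np.array([.4434,.2217])
d=T-s['eef_pos'][:2];print(s['clock'],np.degrees(np.arctan2(R[1,0],R[0,0])),'need units',(R[:2,0]@d/.025).round(3),(R[:2,1]@d/.025).round(3))
E
```

```text
clock: 9.52
eef_pos: [0.4585, 0.0811, 0.2042]
eef_rot: [[-0.606, 0.796, -0.001], [0.796, 0.606, 0.0], [0.001, -0.0, -1.0]]
wrist_force: [1.1, -0.1, -1.6]
finger_gap: 0.0117
clock: 10.35
eef_pos: [0.4437, 0.2136, 0.2044]
eef_rot: [[-0.602, 0.798, -0.0], [0.798, 0.602, -0.0], [-0.0, -0.0, -1.0]]
wrist_force: [0.3, 0.9, -2.0]
finger_gap: 0.0119
10.35 127.04120801211016 need units 0.266 0.188
```

```bash
python3 -m jog '[{"dp":[0.27,0.19,0.3],"spin":0,"fingers":1},{"dp":[0,0,0.3],"spin":0,"fingers":1},{"dp":[0,0,0],"spin":0,"fingers":1},{"dp":[0,0,0],"spin":0,"fingers":1},{"dp":[0,0,0],"spin":0,"fingers":1}]' 30; python3 - <<'E'
from h import *
s=monitor.observe();im=capture('wrist');np.savez('w7.npz',im=im,p=s['eef_pos'],R=s['eef_rot']);
cv2.imwrite('pics/w7.png',cv2.resize(im[60:260,150:350,::-1],None,fx=3,fy=3,interpolation=cv2.INTER_CUBIC))
im=capture('scene');cv2.imwrite('pics/s7.png',cv2.resize(im[100:230,150:290,::-1],None,fx=5,fy=5,interpolation=cv2.INTER_CUBIC))
E
```

```text
clock: 10.77
eef_pos: [0.4432, 0.2226, 0.1894]
eef_rot: [[-0.603, 0.798, -0.0], [0.798, 0.603, -0.0], [0.0, -0.0, -1.0]]
wrist_force: [-0.8, -0.4, -2.1]
finger_gap: 0.0116
```

View pics/w7.png

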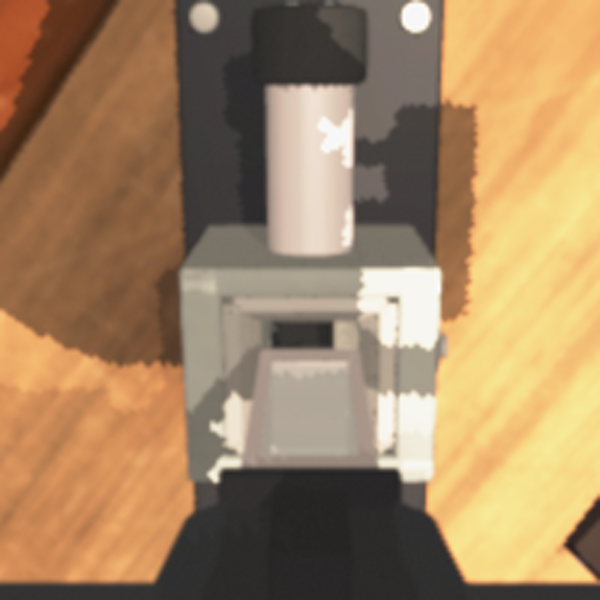

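View pics/s7.png

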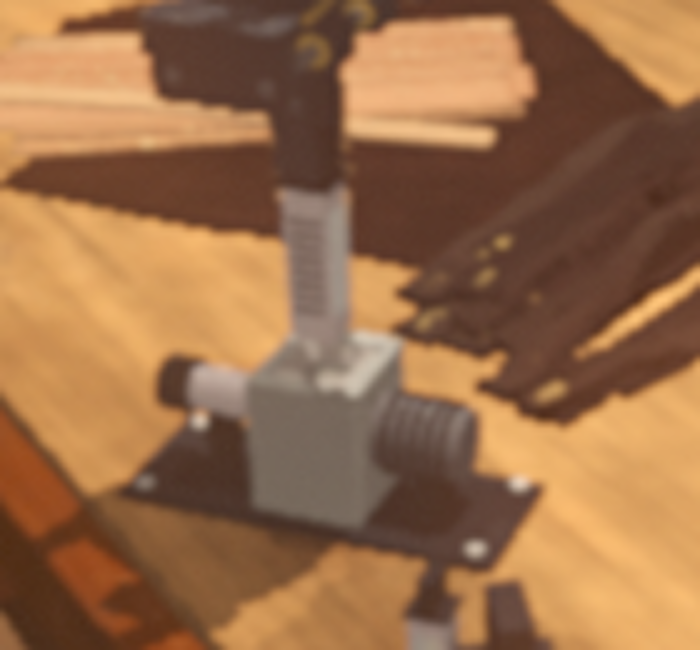

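```bash
python3 - <<'E'
from h import *
d=np.load('w7.npz');s={'eef_pos':d['p'],'eef_rot':d['R']};R=d['R'];p=d['p']
def f(c,z): 
    P=atz('wrist',((c[0]+.5)/3-.5+150,(c[1]+.5)/3-.5+60),z,s); return (R.T@(P-p)).round(4)
zb=p[2]-.0895;print('cell underside z',zb)
print('cell bottom edge',f((260,350),zb),f((358,348),zb))
print('collar front',f((219,470),p[2]-.002),f((398,470),p[2]-.002))
print('block front',f((181,269),.084),f((440,267),.084),'back',f((189,482),.084),f((435,482),.084))
print('funnel front',f((222,299),.084),f((400,299),.084))
for off in [0]:
    print([((proj('wrist',p+R@np.array(q),s)-[150,60])*3).round(0) for q in [(.012,-.012,.0895),(.012,.012,.0895),(.015,-.015,.0015)]])
E
```

```text
cell underside z 0.0998950741390065
cell bottom edge [ 0.0106 -0.012   0.0895] [0.0111 0.0123 0.0895]
collar front [ 0.0145 -0.0144  0.002 ] [0.0145 0.0146 0.002 ]
block front [ 0.028  -0.0329  0.1054] [0.0284 0.034  0.1054] back [-0.0316 -0.0331  0.1054] [-0.0316  0.0349  0.1054]
funnel front [ 0.02   -0.0225  0.1054] [0.02   0.0239 0.1054]
[array([259., 344.]), array([356., 343.]), array([214., 467.])]
```

The cell's centre is within about 0.6 mm of the well's in both axes. I'll descend in stages and watch the force.

```bash
python3 -m jog '[{"dp":[-0.03,0,0.25],"spin":0,"fingers":1},{"dp":[0,0,0.25],"spin":0,"fingers":1},{"dp":[0,0,0.2],"spin":0,"fingers":1},{"dp":[0,0,0.1],"spin":0,"fingers":1},{"dp":[0,0,0],"spin":0,"fingers":1}]' 30;python3 -m jog '[{"dp":[0,0,0.15],"spin":0,"fingers":1},{"dp":[0,0,0.15],"spin":0,"fingers":1},{"dp":[0,0,0.15],"spin":0,"fingers":1},{"dp":[0,0,0],"spin":0,"fingers":1},{"dp":[0,0,0],"spin":0,"fingers":1}]' 30
```

```text
clock: 11.28
eef_pos: [0.4433, 0.222, 0.1686]
eef_rot: [[-0.603, 0.798, -0.001], [0.798, 0.603, -0.0], [0.001, -0.001, -1.0]]
wrist_force: [1.2, 0.4, -0.5]
finger_gap: 0.0119
clock: 11.7
eef_pos: [0.4436, 0.2221, 0.158]
eef_rot: [[-0.603, 0.798, -0.0], [0.798, 0.603, -0.0], [0.0, -0.0, -1.0]]
wrist_force: [0.7, -0.1, -1.5]
finger_gap: 0.0118
```

```bash
python3 -m jog '[{"dp":[0,0,0.1],"spin":0,"fingers":1},{"dp":[0,0,0.1],"spin":0,"fingers":1},{"dp":[0,0,0.1],"spin":0,"fingers":1},{"dp":[0,0,0],"spin":0,"fingers":1},{"dp":[0,0,0],"spin":0,"fingers":1}]' 30;python3 -m jog '[{"dp":[0,0,0.1],"spin":0,"fingers":1},{"dp":[0,0,0.1],"spin":0,"fingers":1},{"dp":[0,0,0.1],"spin":0,"fingers":1},{"dp":[0,0,0],"spin":0,"fingers":1},{"dp":[0,0,0],"spin":0,"fingers":1}]' 30
```

```text
clock: 12.12
eef_pos: [0.4432, 0.2219, 0.1503]
eef_rot: [[-0.603, 0.798, -0.001], [0.798, 0.603, -0.001], [0.0, -0.002, -1.0]]
wrist_force: [-2.3, -2.7, -2.1]
finger_gap: 0.0117
clock: 12.53
eef_pos: [0.4433, 0.222, 0.1427]
eef_rot: [[-0.603, 0.798, -0.001], [0.798, 0.603, -0.0], [0.0, -0.001, -1.0]]
wrist_force: [-3.0, -2.3, -2.7]
finger_gap: 0.0115
```

```bash
python3 -m jog '[{"dp":[0,0,0.1],"spin":0,"fingers":1},{"dp":[0,0,0.1],"spin":0,"fingers":1},{"dp":[0,0,0.1],"spin":0,"fingers":1},{"dp":[0,0,0.1],"spin":0,"fingers":1}]' 30;python3 -m jog '[{"dp":[0,0,0.05],"spin":0,"fingers":1},{"dp":[0,0,0.05],"spin":0,"fingers":1},{"dp":[0,0,0.05],"spin":0,"fingers":1}]' 30; python3 -c "
from station import monitor
s=monitor.observe();print(s['wrist_force'],s['torque'],s['tau'])"
```

```text
clock: 12.87
eef_pos: [0.4435, 0.2221, 0.133]
eef_rot: [[-0.603, 0.798, -0.001], [0.798, 0.603, -0.0], [0.0, -0.001, -1.0]]
wrist_force: [-4.3, -3.6, 1.4]
finger_gap: 0.0119
clock: 13.12
eef_pos: [0.4434, 0.2221, 0.1293]
eef_rot: [[-0.603, 0.798, -0.001], [0.798, 0.603, -0.0], [0.0, -0.001, -1.0]]
wrist_force: [-4.9, -3.8, 2.7]
finger_gap: 0.0116
[-4.89837584 -3.8345951   2.68363113] [-0.76292038  0.95319501 -0.02460275] [ 4.79826070e-01 -3.89929140e+01 -2.37245196e+01  6.53097890e-01
 -1.44779719e+00  2.05649296e-03]
```

The lateral load of 6 N towards reader +y is the shoe at work. I'll ease about 0.75 mm that way and feel for the pad in 1 mm steps, with a force check between calls that stops the chain.

```bash
cat > ok.py <<'E'
import sys
from station import monitor
s=monitor.observe();f=s['wrist_force'];print('guard',f.round(1),s['eef_pos'][2].round(4))
sys.exit(0 if f[2]<float(sys.argv[1]) else 1)
E
python3 -m jog '[{"dp":[0,-0.03,0],"spin":0,"fingers":1},{"dp":[0,0,0],"spin":0,"fingers":1},{"dp":[0,0,0.02],"spin":0,"fingers":1},{"dp":[0,0,0.02],"spin":0,"fingers":1}]' 30; python3 ok.py 5 && python3 -m jog '[{"dp":[0,0,0.02],"spin":0,"fingers":1},{"dp":[0,0,0.02],"spin":0,"fingers":1}]' >/dev/null; python3 ok.py 5 && python3 -m jog '[{"dp":[0,0,0.02],"spin":0,"fingers":1},{"dp":[0,0,0.02],"spin":0,"fingers":1}]' >/dev/null;python3 ok.py 5
```

```text
clock: 13.45
eef_pos: [0.4432, 0.2217, 0.1287]
eef_rot: [[-0.603, 0.798, 0.0], [0.798, 0.603, 0.0], [-0.0, 0.0, -1.0]]
wrist_force: [-3.6, -2.4, 2.4]
finger_gap: 0.0116
guard [-3.6 -2.4  2.4] 0.1287
guard [-2.9 -2.8  2.7] 0.1276
guard [-3.8 -1.8  3.6] 0.1265
```

```bash
python3 -m jog '[{"dp":[0,0,0.02],"spin":0,"fingers":1},{"dp":[0,0,0.02],"spin":0,"fingers":1}]' 30 >/dev/null; python3 ok.py 5 && python3 -m jog '[{"dp":[0,0,0.02],"spin":0,"fingers":1},{"dp":[0,0,0.02],"spin":0,"fingers":1}]' >/dev/null; python3 ok.py 5 && python3 -m jog '[{"dp":[0,0,0.02],"spin":0,"fingers":1},{"dp":[0,0,0.02],"spin":0,"fingers":1}]' >/dev/null;python3 ok.py 5 && python3 -m jog '[{"dp":[0,0,0.02],"spin":0,"fingers":1},{"dp":[0,0,0.02],"spin":0,"fingers":1}]' >/dev/null;python3 ok.py 5 && python3 -m jog '[{"dp":[0,0,0.02],"spin":0,"fingers":1},{"dp":[0,0,0.02],"spin":0,"fingers":1}]' >/dev/null;python3 ok.py 5 
```

```text
guard [-3.2 -3.1  1.8] 0.1255
guard [-3.7 -2.5  3.9] 0.1245
guard [-4.4 -3.8  9.7] 0.124
guard [-4.4 -3.8  9.7] 0.124
guard [-4.4 -3.8  9.7] 0.124
```

There's contact at TCP 0.124, so the underside is at about 0.0345, within the pad's range. I'll hold and read.

```bash
python3 -m jog '[{"dp":[0,0,0],"spin":0,"fingers":1},{"dp":[0,0,0],"spin":0,"fingers":1}]' 30 >/dev/null; python3 ok.py 5;python3 -m jog '[{"dp":[0,0,0.01],"spin":0,"fingers":1},{"dp":[0,0,0],"spin":0,"fingers":1}]' >/dev/null; python3 ok.py 5
```

```text
guard [-4.5 -3.6  8. ] 0.124
guard [-4.9 -3.9 10.1] 0.124
```

```bash
python3 -m jog '[{"dp":[0,0,0.01],"spin":0,"fingers":1},{"dp":[0,0,0],"spin":0,"fingers":1}]' 30 >/dev/null; python3 ok.py 12 && python3 -m jog '[{"dp":[0,0,0.007],"spin":0,"fingers":1},{"dp":[0,0,0],"spin":0,"fingers":1},{"dp":[0,0,0],"spin":0,"fingers":1}]' >/dev/null; python3 ok.py 12
```

```text
guard [-4.9 -3.1 11.1] 0.1239
guard [-5.8 -3.7 11.5] 0.1238
```

```bash
python3 -m jog '[{"dp":[0,0,0.01],"spin":0,"fingers":1},{"dp":[0,0,0],"spin":0,"fingers":1},{"dp":[0,0,0],"spin":0,"fingers":1}]' 30 >/dev/null; python3 ok.py 12.7 && python3 -m jog '[{"dp":[0,0,0.007],"spin":0,"fingers":1},{"dp":[0,0,0],"spin":0,"fingers":1},{"dp":[0,0,0],"spin":0,"fingers":1}]' >/dev/null; python3 ok.py 12; python3 -m jog '[{"dp":[0,0,0],"spin":0,"fingers":1},{"dp":[0,0,0],"spin":0,"fingers":1},{"dp":[0,0,0],"spin":0,"fingers":1},{"dp":[0,0,0],"spin":0,"fingers":1}]' 30; python3 ok.py 12
```

```text
guard [-4.9 -3.2 13.1] 0.1237
guard [-4.9 -3.2 13.1] 0.1237
clock: 15.62
eef_pos: [0.4435, 0.2218, 0.1237]
eef_rot: [[-0.603, 0.798, 0.002], [0.798, 0.603, 0.0], [-0.001, 0.001, -1.0]]
wrist_force: [-6.1, -2.4, 13.3]
finger_gap: 0.0113
guard [-6.1 -2.4 13.3] 0.1237
```

The 13 N push has held for over 0.3 s. Before releasing I'll ease sideways so the +y wall, not the arm, carries the shoe's push.

```bash
python3 -m jog '[{"dp":[0,-0.02,0],"spin":0,"fingers":1},{"dp":[0,0,0],"spin":0,"fingers":1},{"dp":[0,0,0],"spin":0,"fingers":1}]' 30 >/dev/null; python3 ok.py 14.5 && python3 -m jog '[{"dp":[0,-0.02,0],"spin":0,"fingers":1},{"dp":[0,0,0],"spin":0,"fingers":1},{"dp":[0,0,0],"spin":0,"fingers":1}]' >/dev/null; python3 ok.py 14.5 && python3 -m jog '[{"dp":[0,-0.02,0],"spin":0,"fingers":1},{"dp":[0,0,0],"spin":0,"fingers":1},{"dp":[0,0,0],"spin":0,"fingers":1}]' >/dev/null; python3 ok.py 14.5;  python3 -c "
from station import monitor
s=monitor.observe();print(s['eef_pos'],s['torque'])"
```

```text
guard [-4.8 -2.7 12.2] 0.1237
guard [-3.7 -1.  11.2] 0.1237
guard [-3.4 -0.1 10. ] 0.1237
[0.44281444 0.22120537 0.12366426] [-0.25678375  0.64359471  0.04681862]
```

```bash
python3 -m jog '[{"dp":[0,-0.02,0],"spin":0,"fingers":1},{"dp":[0,0,0],"spin":0,"fingers":1},{"dp":[0,0,0],"spin":0,"fingers":1}]' 30 >/dev/null; python3 ok.py 11 && python3 -m jog '[{"dp":[0,0,0.01],"spin":0,"fingers":1},{"dp":[0,0,0],"spin":0,"fingers":1},{"dp":[0,0,0],"spin":0,"fingers":1}]' >/dev/null; python3 ok.py 12 && python3 -m jog '[{"dp":[0,0,0.01],"spin":0,"fingers":1},{"dp":[0,0,0],"spin":0,"fingers":1},{"dp":[0,0,0],"spin":0,"fingers":1}]' >/dev/null; python3 ok.py 12 && python3 -m jog '[{"dp":[0,0,0.01],"spin":0,"fingers":1},{"dp":[0,0,0],"spin":0,"fingers":1},{"dp":[0,0,0],"spin":0,"fingers":1}]' >/dev/null; python3 ok.py 12;  python3 -c "
from station import monitor
s=monitor.observe();print(s['eef_pos'],s['torque'])"
```

```text
guard [-1.9  0.4  9.8] 0.1237
guard [-2.3 -0.8 12. ] 0.1237
guard [-2.3 -0.8 12. ] 0.1237
guard [-2.3 -0.8 12. ] 0.1237
[0.44268851 0.22107159 0.12367514] [-0.11777237  0.59145587  0.020988  ]
```

```bash
python3 -m jog '[{"dp":[0,0,0.006],"spin":0,"fingers":1},{"dp":[0,0,0],"spin":0,"fingers":1},{"dp":[0,0,0],"spin":0,"fingers":1},{"dp":[0,0,0],"spin":0,"fingers":1},{"dp":[0,0,0],"spin":0,"fingers":1},{"dp":[0,0,0],"spin":0,"fingers":1}]' 30 ; python3 - <<'E'
from h import *
im=capture('scene');cv2.imwrite('pics/s8.png',cv2.resize(im[100:230,150:290,::-1],None,fx=5,fy=5,interpolation=cv2.INTER_CUBIC))
im=capture('wrist');cv2.imwrite('pics/w8.png',cv2.resize(im[60:260,150:350,::-1],None,fx=3,fy=3,interpolation=cv2.INTER_CUBIC))
E
```

```text
clock: 17.37
eef_pos: [0.4427, 0.2211, 0.1237]
eef_rot: [[-0.603, 0.798, 0.004], [0.798, 0.603, 0.002], [-0.001, 0.004, -1.0]]
wrist_force: [-2.6, -0.6, 12.7]
finger_gap: 0.0116
```

View pics/s8.png

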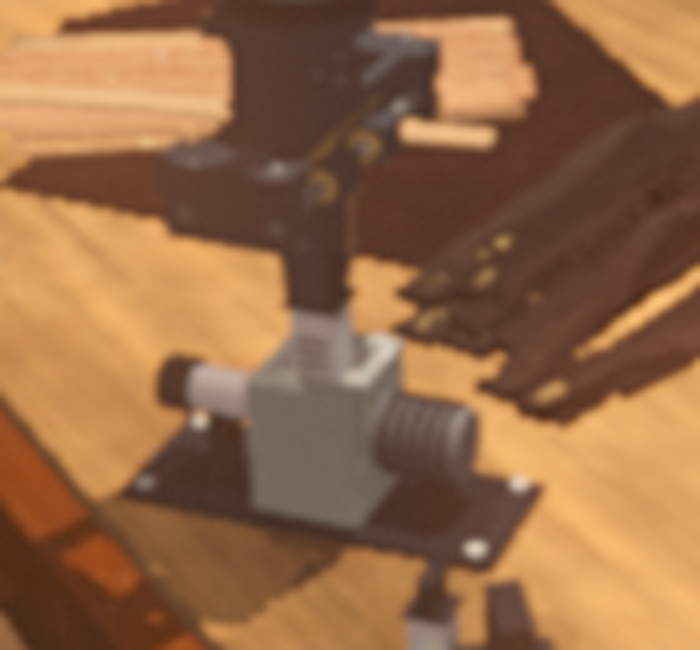

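View pics/w8.png

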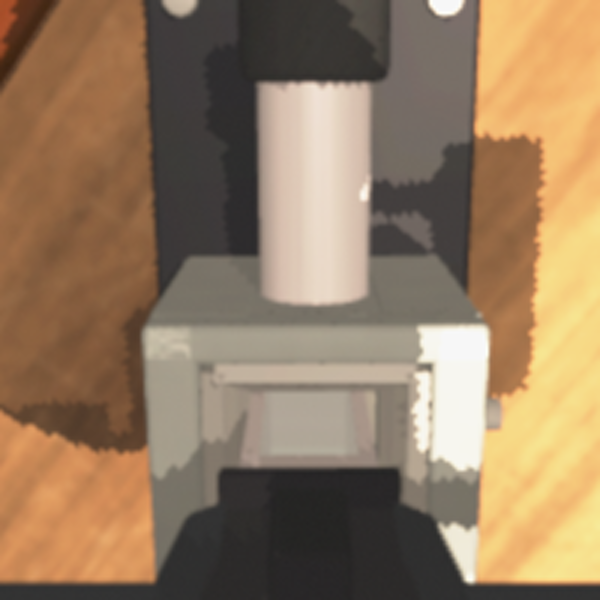

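The cell stands in the well, square to the block, with its window facing the tube, at (310,425) in the wrist view. Releasing now.

```bash
python3 -m jog '[{"dp":[0,0,0],"spin":0,"fingers":-0.2},{"dp":[0,0,0],"spin":0,"fingers":-0.2},{"dp":[0,0,0],"spin":0,"fingers":-0.5},{"dp":[0,0,0],"spin":0,"fingers":-0.5},{"dp":[0,0,0],"spin":0,"fingers":-0.5},{"dp":[0,0,0],"spin":0,"fingers":-0.5},{"dp":[0,0,0],"spin":0,"fingers":-0.5},{"dp":[0,0,0],"spin":0,"fingers":-0.5}]'; python3 ok.py 3
```

```text
clock: 18.13
eef_pos: [0.4412, 0.2204, 0.1219]
eef_rot: [[-0.603, 0.798, -0.001], [0.798, 0.603, -0.0], [0.0, -0.001, -1.0]]
wrist_force: [0.7, -0.7, 1.2]
finger_gap: 0.0632
guard [ 0.7 -0.7  1.2] 0.1219
```

```bash
python3 -m jog '[{"dp":[0,0,0],"spin":0,"fingers":-1},{"dp":[0,0,-0.3],"spin":0,"fingers":-1},{"dp":[0,0,-0.5],"spin":0,"fingers":-1},{"dp":[0,0,-0.7],"spin":0,"fingers":-1},{"dp":[0,0,-0.7],"spin":0,"fingers":-1},{"dp":[0,0,0],"spin":0,"fingers":-1},{"dp":[0,0,0],"spin":0,"fingers":-1},{"dp":[0,0,0],"spin":0,"fingers":-1},{"dp":[0,0,0],"spin":0,"fingers":-1}]'; python3 - <<'E'
from h import *
s=monitor.observe();im=capture('wrist');np.savez('w9.npz',im=im,p=s['eef_pos'],R=s['eef_rot'])
cv2.imwrite('pics/w9.png',cv2.resize(im[60:260,150:350,::-1],None,fx=3,fy=3,interpolation=cv2.INTER_CUBIC))
im=capture('scene');cv2.imwrite('pics/s9.png',cv2.resize(im[100:230,150:290,::-1],None,fx=5,fy=5,interpolation=cv2.INTER_CUBIC))
E
```

```text
clock: 18.88
eef_pos: [0.441, 0.2203, 0.1762]
eef_rot: [[-0.603, 0.798, -0.002], [0.798, 0.603, -0.0], [0.001, -0.002, -1.0]]
wrist_force: [-0.2, 0.1, -0.2]
finger_gap: 0.0883
```

View pics/w9.png

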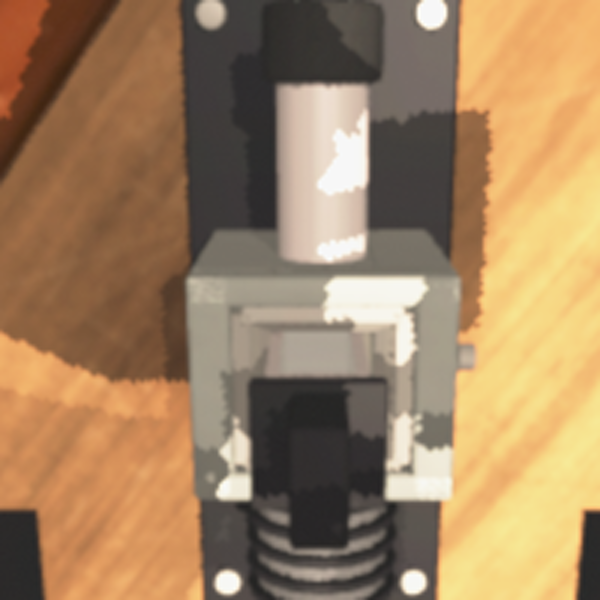

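View pics/s9.png

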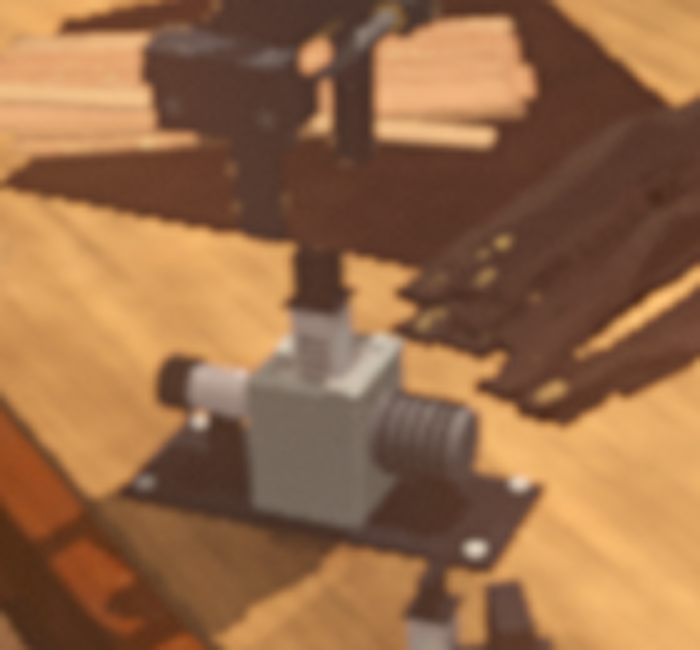

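```bash
python3 - <<'E'
from h import *
d=np.load('w9.npz');s={'eef_pos':d['p'],'eef_rot':d['R']};R=d['R'];p=d['p']
def f(c,z): 
    P=atz('wrist',((c[0]+.5)/3-.5+150,(c[1]+.5)/3-.5+60),z,s); return R.T@(P-p)
b=np.mean([f(c,.084) for c in [(188,277),(459,276),(451,498),(196,498)]],0)
zc=.0345+.088
print('block c',b.round(4),'collar front mid',((f((250,380),zc)+f((387,379),zc))/2).round(4),'width',np.linalg.norm(f((250,380),zc)-f((387,379),zc)).round(4),'bar top back',((f((292,546),zc+.024)+f((348,545),zc+.024))/2).round(4))
print('cell bottom-ish window cols at depth: mid', f((318,380),zc).round(4))
E
```

```text
block c [-0.001   0.0038  0.0922] collar front mid [0.0139 0.0022 0.0537] width 0.0291 bar top back [-0.0129  0.0023  0.0297]
cell bottom-ish window cols at depth: mid [0.0138 0.0021 0.0537]
```

The cell sits on the well's centre in x and 1.6 mm towards the +y wall, as the shoe should leave it. It is square and upright, and the gripper is clear, so I'll hand in.

```bash
python3 - <<'E'
from h import *
s=monitor.observe();print(s['clock'],s['wrist_force'].round(1))
print(arm.close_job())
E
```

```text
18.9833 [-0.3  0.4  0.3]
the job is handed in; nothing more can be done
None
```

The middle-sized cell from the tray is in the colour checker's well, and the job was handed in at 19 s. No verdict was reported.

**Placing:** I lifted the cell above the checker, turned it to the light path and lowered it past the shoe. The pad met the cell with its underside about 34.5 mm above the bench. I pushed with about 13 N in all for over 0.3 s, which puts roughly 10 N on the pad. Then I eased the cell towards the +y wall, pushed again with about 12.7 N, let go and raised the gripper clear.

**Last checks:** By the wrist camera, the cell is centred along the light path and about 1.6 mm towards the +y wall, as the shoe should leave it. It looks upright, and its windows are within about half a degree of the light path. The wrist force after letting go was near zero.

**Not checked:**
- **Force left on the pad:** I could not measure it. I expect at least the cell's weight, since nothing lifted it during release.
- **Wax pot and belt coil:** I did not look at them again at the end, but the arm kept well clear of both.
- **Position figures:** the camera's sizes read 1–3% small, so these are good to about 1–2 mm.

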